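Set out a capacitor bank by size

TASK

Stand the four can capacitors on the white seats of the capacitor-bank base in order of size: the largest on the seat next to the black terminal block with the brass studs, then ever smaller, so that the smallest stands next to the fuse holder. Centre each one on its seat; keep them upright and set them down rather than dropping them.

Things in the scene. Friction and masses are not known exactly. Their poses are not given: they have to be found in the camera images.
- cap_a: The largest of four black upright can capacitors (aluminium top with two small brass screw terminals): a cylinder 54 mm in diameter, 90 mm high over the terminals, which are the top 6 mm (the smooth side ends 84 mm up); loose, 230 to 340 g. Origin: centre of its underside; z is its axis, up; standing on the bench at the start. Its yaw does not matter.
- cap_b: The second largest of four black upright can capacitors (aluminium top with two small brass screw terminals): a cylinder 46 mm in diameter, 75 mm high over the terminals, which are the top 6 mm (the smooth side ends 69 mm up); loose, 135 to 200 g. Origin: centre of its underside; z is its axis, up; standing on the bench at the start. Its yaw does not matter.
- cap_c: The third largest of four black upright can capacitors (aluminium top with two small brass screw terminals): a cylinder 38 mm in diameter, 60 mm high over the terminals, which are the top 6 mm (the smooth side ends 54 mm up); loose, 75 to 115 g. Origin: centre of its underside; z is its axis, up; standing on the bench at the start. Its yaw does not matter.
- cap_d: The smallest of four black upright can capacitors (aluminium top with two small brass screw terminals): a cylinder 30 mm in diameter, 45 mm high over the terminals, which are the top 6 mm (the smooth side ends 39 mm up); loose, 38 to 57 g. Origin: centre of its underside; z is its axis, up; standing on the bench at the start. Its yaw does not matter.
- seat0: One of four alike white round seats in a straight row, 92 mm apart, on the base board: a fixed flat disc 66 mm in diameter, 4 mm thick. Origin: centre of its underside, 12 mm above the bench, so its top is 16 mm above the bench. The names do not follow the order along the row: go by position.
- seat1: One of four alike white round seats in a straight row, 92 mm apart, on the base board: a fixed flat disc 66 mm in diameter, 4 mm thick. Origin: centre of its underside, 12 mm above the bench, so its top is 16 mm above the bench. The names do not follow the order along the row: go by position.
- seat2: One of four alike white round seats in a straight row, 92 mm apart, on the base board: a fixed flat disc 66 mm in diameter, 4 mm thick. Origin: centre of its underside, 12 mm above the bench, so its top is 16 mm above the bench. The names do not follow the order along the row: go by position.
- seat3: One of four alike white round seats in a straight row, 92 mm apart, on the base board: a fixed flat disc 66 mm in diameter, 4 mm thick. Origin: centre of its underside, 12 mm above the bench, so its top is 16 mm above the bench. The names do not follow the order along the row: go by position.
- terminal: Input terminal block, fixed at one end of the row, beyond the last seat (75 mm from that seat's centre): black block 60 x 36 mm and 30 mm high, with two upright brass studs, top 49 mm above its origin. Origin: centre of its underside, on the base board 12 mm above the bench. The other end of the row carries a low white fuse holder with a glass tube instead; which end is which varies.
- base: Base board of the capacitor bank: flat grey board, 90 mm (x) by 500 mm (y) and 12 mm thick, fixed on the bench; it carries the seats, the terminal block and the fuse holder along its middle line. Origin: centre of its underside; its y axis runs along the row.

How it is judged:
At the end, for the whole second after the job is handed in: All four capacitors stand upright (within 0.1 rad), released and at rest on the seats, one on each, in falling order of size starting at the seat next to the terminal block; each centre within 12 mm of its seat's centre, and its underside on the seat (13 to 20 mm above the bench) (((horizontal distance between cap_a and seat0 below 0.012 m and horizontal distance between seat0 and terminal between 0 and 0.121 m) or (horizontal distance between cap_a and seat1 below 0.012 m and horizontal distance between seat1 and terminal between 0 and 0.121 m) or (horizontal distance between cap_a and seat2 below 0.012 m and horizontal distance between seat2 and terminal between 0 and 0.121 m) or (horizontal distance between cap_a and seat3 below 0.012 m and horizontal distance between seat3 and terminal between 0 and 0.121 m)) and height (world z) of cap_a between 0.013 and 0.02 m and angle between each of cap_a, cap_b, cap_c, cap_d's own z axis and vertical below 0.1 rad and linear speed of each of cap_a, cap_b, cap_c, cap_d below 0.01 m/s and angular speed of each of cap_a, cap_b, cap_c, cap_d below 0.1 rad/s and contact force between each of cap_a, cap_b, cap_c, cap_d and the fingers below 0.1 N and ((horizontal distance between cap_b and seat0 below 0.012 m and horizontal distance between seat0 and terminal between 0.121 and 0.213 m) or (horizontal distance between cap_b and seat1 below 0.012 m and horizontal distance between seat1 and terminal between 0.121 and 0.213 m) or (horizontal distance between cap_b and seat2 below 0.012 m and horizontal distance between seat2 and terminal between 0.121 and 0.213 m) or (horizontal distance between cap_b and seat3 below 0.012 m and horizontal distance between seat3 and terminal between 0.121 and 0.213 m)) and height (world z) of cap_b between 0.013 and 0.02 m and ((horizontal distance between cap_c and seat0 below 0.012 m and horizontal distance between seat0 and terminal between 0.213 and 0.305 m) or (horizontal distance between cap_c and seat1 below 0.012 m and horizontal distance between seat1 and terminal between 0.213 and 0.305 m) or (horizontal distance between cap_c and seat2 below 0.012 m and horizontal distance between seat2 and terminal between 0.213 and 0.305 m) or (horizontal distance between cap_c and seat3 below 0.012 m and horizontal distance between seat3 and terminal between 0.213 and 0.305 m)) and height (world z) of cap_c between 0.013 and 0.02 m and ((horizontal distance between cap_d and seat0 below 0.012 m and horizontal distance between seat0 and terminal between 0.305 and 0.5 m) or (horizontal distance between cap_d and seat1 below 0.012 m and horizontal distance between seat1 and terminal between 0.305 and 0.5 m) or (horizontal distance between cap_d and seat2 below 0.012 m and horizontal distance between seat2 and terminal between 0.305 and 0.5 m) or (horizontal distance between cap_d and seat3 below 0.012 m and horizontal distance between seat3 and terminal between 0.305 and 0.5 m)) and height (world z) of cap_d between 0.013 and 0.02 m); the robot touches nothing.
It fails at once if a capacitor was tipped (more than 40 degrees from upright) (angle between any of cap_a, cap_b, cap_c, cap_d's own z axis and vertical above 0.7 rad).
It fails at once if a capacitor was dropped from more than about 4 cm ((linear speed of cap_a above 0.9 m/s and contact force between cap_a and the fingers below 0.05 N and contact force between cap_a and the arm below 0.05 N) or (linear speed of cap_b above 0.9 m/s and contact force between cap_b and the fingers below 0.05 N and contact force between cap_b and the arm below 0.05 N) or (linear speed of cap_c above 0.9 m/s and contact force between cap_c and the fingers below 0.05 N and contact force between cap_c and the arm below 0.05 N) or (linear speed of cap_d above 0.9 m/s and contact force between cap_d and the fingers below 0.05 N and contact force between cap_d and the arm below 0.05 N)).
It also fails if it takes over 93 s, if anything falls off the work surface, if the arm or the gripper's body presses on something with over 40 N, if the wrist force passes 120 N, or if a joint passes its speed limit or range.

ROBOT

A 6-joint arm with a two-finger parallel gripper is mounted at the origin on the work surface. World frame = base frame: x ahead of the robot, y to its left, z up, the work surface at z = 0. Lengths are in m, angles in rad, forces in N, time in s.
With the tool pointing down it reaches from about 0.225 to 0.725 m from the base axis. Payload 3.1 kg.
Tool frame: the origin (TCP) lies midway between the tips of the shut fingers; the grasp point (between the pads) lies 19 mm behind it; z points along the fingers, y is the line along which they close (so a half turn about z gives the same grasp; the last joint's range is limited). The gripper opens to 85 mm and grips with 20 to 120 N. Pads are 22 mm wide; open, the fingers measure 114 mm over their backs; the gripper's body (76 mm by 85 mm) begins 54 mm behind the grasp point. The pads swing forward as they close: fully open they stand 13 mm farther back than shut.
Start: joints at [1.088, 0.048, 0.099, 1.622, 0, 1.443], TCP at [0.182, 0.492, 0.231] pointing down, gripper open.
Joint ranges: [-2.91, 2.91], [-0.99, 1.94], [-1.21, 1.42], [-2.12, 2.29], [-1.49, 1.47], [-3.14, 3.14]. Speed limits (rad/s): [2.79, 2.79, 3.14, 3.14, 3.14, 3.14].

INTERFACE

Orientations are given as a rotation vector (axis times angle).
In Python, from cell import bot gives the robot as it stands.
- The arm moves only by the shell command python3 -m handwheel 'ROWS' [FORCE]. ROWS is a JSON object of lists of equal length, an entry for each row: "slide": the shift along the tool's x, y, z normalised to -1 to 1, where 1 is 0.1 m, a list of three; "twist": the turn, a rotation vector about the tool's x, y, z normalised to -1 to 1, where 1 is 120 degrees, a list of three; "fingers": the closure in counts, from 0 (fully open) to 255 (shut). A call has 1 to 12 rows; each row shifts and turns the commanded pose from where the row before left it, along the tool's axes as they then stand; what a row does not reach is not made up. A row lasts 1/10 s, in which the tool goes at most 50 mm and 8.59 degrees, less where a joint would pass 70% of its speed; a pose out of reach is approached as far as the arm can. A call with a number of a shift or a turn outside -1 to 1 is refused whole. A call with a gripper value outside its range is refused whole. The fingers move at their own pace and stop on an object; FORCE is the grip in N (left out, the last holds). Time passes only in rows, so rows that do not move let the fingers close. It gives the time, the measured TCP pose, the force, the opening and the grip force at its end, in the units of the state.
- bot.get_state(): the state, without advancing time (a new reading comes with each control period).
- bot.capture(name): name is "scene" or "side" or "wrist"; returns the picture (384x512x3 uint8, blue, green, red); there is no depth.
- bot.camera_params(name): a dict with "fx", "fy", "cx", "cy" (pixels), "R" (3x3) and "t" (3): a world point X has camera coordinates R X + t; the wrist camera has in their place "mount" (4x4, takes a point from camera to tool coordinates, whose origin is the TCP and whose axes are the flange's). Camera axes: x right, y down, z forward; pixel columns grow to the right and rows downward; lengths in m; the calibration is good to about 2 mm. A picture is of the moment at which its call begins: read the wrist's pose just before it. camera_params takes no time and is no camera call.
- bot.job_done(): hands the job in; it is judged then, once.
The state is a dict: "time": time; "joint_positions": joint angles; "qvel": joint speeds; "joint_torque": joint torques, N m; "eef_pos": TCP position; "tool_rot": TCP orientation; "force": force on the tool from outside, world axes, zero at the start; "ft_torque": the same for the moment, N m; "grip_width": finger opening in m; "gripper_force": force on a finger pad.
Only numpy, scipy, OpenCV 4.12 (cv2) and the standard library are available. Lean on these libraries where they do the work, as an engineer would, in place of code of your own. Each camera call takes 0.05 s, during which the arm holds its last target. There are 200 camera calls.

## Working session

There is one attempt and no reset: what is moved stays moved. The work goes in short steps, Python scripts to look and compute and a shell command to move; the robot and the scene stay as the last step left them, time stands still between calls to the robot, and variables do not carry over. Pictures are saved under pics/ and viewed, at most 14 in all, crops included, and the job is handed in when it is done.

```bash
mkdir -p pics
python3 - <<'E'
from cell import bot
import cv2,numpy as np
s=bot.get_state();print({k:np.round(v,3) for k,v in s.items()})
for n in("scene","side"):
    cv2.imwrite(f"pics/{n}0.png",bot.capture(n))
    p=bot.camera_params(n);print(n,{k:np.round(v,3).tolist() for k,v in p.items()})
print(bot.camera_params("wrist"))
E
```

```text
{'time': np.float64(0.0), 'joint_positions': array([1.088, 0.049, 0.098, 1.622, 0.   , 1.443]), 'qvel': array([-0.001, -0.   , -0.001,  0.002,  0.   ,  0.002]), 'joint_torque': array([-1.0000e-03, -3.3879e+01,  3.2001e+01,  2.0000e-02, -0.0000e+00,
        0.0000e+00]), 'eef_pos': array([0.182, 0.492, 0.23 ]), 'tool_rot': array([-0.554, -3.092,  0.004]), 'force': array([-0.534,  0.671, -0.114]), 'ft_torque': array([-0.013, -0.003,  0.003]), 'gripper_force': np.float64(0.0), 'grip_width': np.float64(0.086)}
scene {'fx': 352.735, 'fy': 352.735, 'cx': 257.83, 'cy': 188.248, 'R': [[-0.887, 0.462, -0.003], [0.374, 0.715, -0.591], [-0.271, -0.525, -0.807]], 't': [0.507, -0.177, 1.026]}
side {'fx': 362.656, 'fy': 362.656, 'cx': 256.461, 'cy': 190.434, 'R': [[-0.973, -0.229, -0.026], [-0.104, 0.535, -0.838], [0.206, -0.813, -0.544]], 't': [0.569, 0.096, 0.694]}
{'fx': 294.6517583376473, 'fy': 294.6517583376473, 'cx': 255.78758391803225, 'cy': 188.89500558304167, 'mount': array([[ 5.51422686e-04, -9.44340368e-01, -3.28969549e-01,
         8.42720185e-02],
       [ 9.99999796e-01,  6.27214560e-04, -1.24271244e-04,
         8.22769239e-04],
       [ 3.23688843e-04, -3.28969414e-01,  9.44340521e-01,
        -1.41995080e-01],
       [ 0.00000000e+00,  0.00000000e+00,  0.00000000e+00,
         1.00000000e+00]])}
```

View pics/scene0.png

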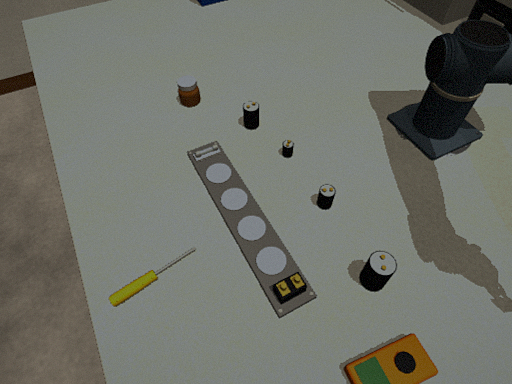

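View pics/side0.png

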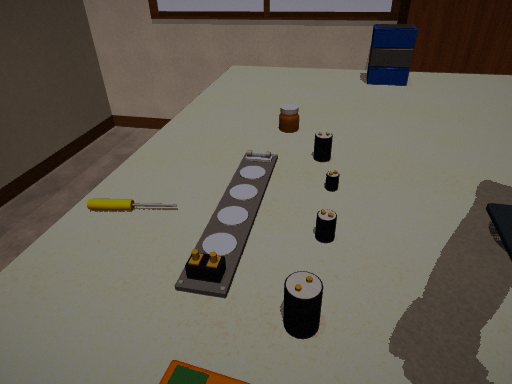

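The row runs from the fuse holder at (206,152) to the terminal block at (290,287) in the scene view, with the seats between them. The caps are at about (378,270) for the largest, then (327,196), (288,148) for the smallest, and (251,115). I'll enlarge both views to read pixels more accurately.

Run:
```python
import cv2
a=cv2.imread("pics/scene0.png")[85:315,180:410];cv2.imwrite("pics/sc.png",cv2.resize(a,None,fx=2.6,fy=2.6,interpolation=cv2.INTER_CUBIC))
a=cv2.imread("pics/side0.png")[120:345,165:365];cv2.imwrite("pics/si.png",cv2.resize(a,None,fx=2.6,fy=2.6,interpolation=cv2.INTER_CUBIC))
```

```text
(no output)
```

View pics/sc.png

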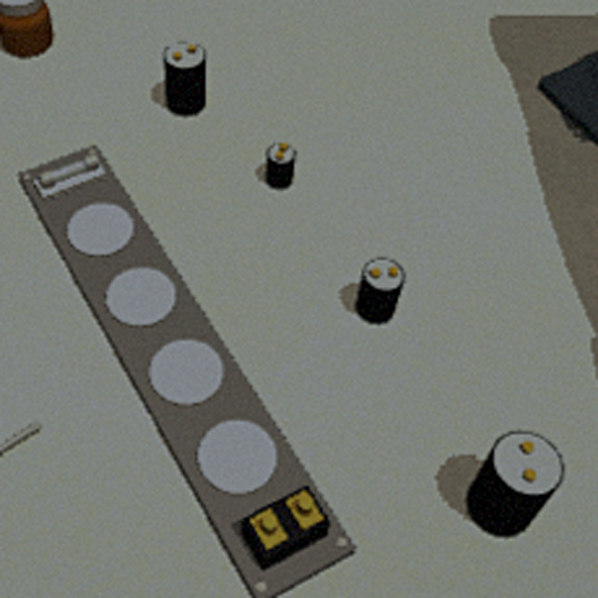

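View pics/si.png

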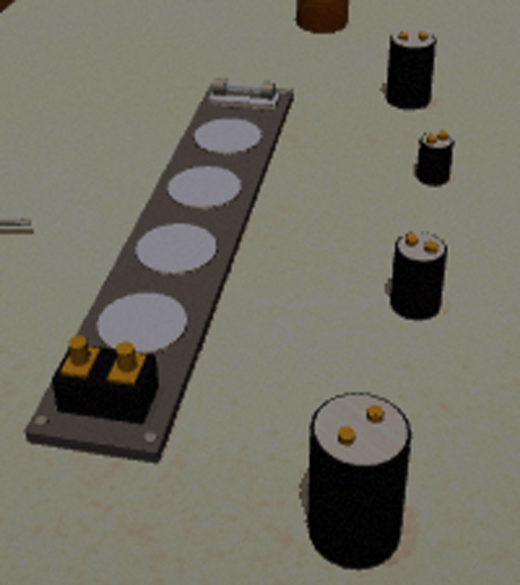

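Read-off from the crops: the seats in the scene crop are at (100,229), (141,296), (187,371), (237,456). The cap tops are a (528,462), b (185,54), c (383,274), d (281,154). The side crop matches this order.

```bash
cat > h.py <<'E'
from cell import bot
import numpy as np
from scipy.spatial.transform import Rotation as Ro
def ray(uv,z,R,t,p):
    d=R.T@np.array([(uv[0]-p["cx"])/p["fx"],(uv[1]-p["cy"])/p["fy"],1]); c=-R.T@t
    return (c+d*(z-c[2])/d[2])
def fixed(n,uv,z):
    p=bot.camera_params(n); return ray(uv,z,np.array(p["R"]),np.array(p["t"]),p)
def wristRt(s=None):
    s=s or bot.get_state(); p=bot.camera_params("wrist")
    T=np.eye(4);T[:3,:3]=Ro.from_rotvec(s["tool_rot"]).as_matrix();T[:3,3]=s["eef_pos"]
    M=np.linalg.inv(T@np.array(p["mount"])); return M[:3,:3],M[:3,3],p
E
python3 - <<'E'
from h import *
zs=dict(s1=.016,s2=.016,s3=.016,s4=.016,a=.084,b=.069,c=.054,d=.039)
A=dict(s1=(100,229),s2=(141,296),s3=(187,371),s4=(237,456),a=(528,462),b=(185,54),c=(383,274),d=(281,154))
B=dict(s1=(228,136),s2=(204,187),s3=(176,248),s4=(142,322),a=(360,429),b=(412,40),c=(420,247),d=(436,141))
for k,z in zs.items():
    u=fixed("scene",np.array(A[k])/2.6+(180,85)-.3,z);v=fixed("side",np.array(B[k])/2.6+(165,120)-.3,z)
    print(k,u.round(4)[:2],v.round(4)[:2],np.hypot(*((u+v)/2)[:2]).round(3))
s=bot.get_state();print(Ro.from_rotvec(s["tool_rot"]).as_matrix().round(3))
E
```

```text
s1 [ 0.6231 -0.1214] [ 0.623  -0.1198] 0.635
s2 [ 0.6215 -0.0296] [ 0.6225 -0.0283] 0.623
s3 [0.6197 0.0623] [0.6215 0.0631] 0.624
s4 [0.6196 0.1541] [0.6204 0.1543] 0.639
a [0.4451 0.286 ] [0.4481 0.286 ] 0.53
b [ 0.4585 -0.258 ] [ 0.4618 -0.2551] 0.527
c [0.4268 0.0746] [0.4289 0.075 ] 0.434
d [ 0.4254 -0.1077] [ 0.4266 -0.1075] 0.439
[[-0.938  0.347 -0.001]
 [ 0.347  0.938 -0.002]
 [ 0.    -0.002 -1.   ]]
```

```bash
python3 -m handwheel '{"slide":[[0,0,0],[0,0,0],[0,0,0],[0,0,0],[0,0,0],[0,0,0],[0,0,0],[0,0,0],[0,0,0],[0,0,0]],"twist":[[0,0,0.07],[0,0,0.07],[0,0,0.07],[0,0,0.07],[0,0,0.07],[0,0,0.07],[0,0,0.07],[0,0,0.07],[0,0,0.021],[0,0,0]],"fingers":[0,0,0,0,0,0,0,0,0,0]}' 40
cat > g.py <<'E'
import sys
from h import *
s=bot.get_state();M=Ro.from_rotvec(s["tool_rot"]).as_matrix()
t=np.array(eval(sys.argv[1]));print("t",round(float(s["time"]),2),"pos",s["eef_pos"].round(4),"units",(M.T@(t-s["eef_pos"])*10).round(3),"twist/120", (Ro.from_matrix(M.T@np.array([[0,1,0],[1,0,0],[0,0,-1]])).as_rotvec()/np.deg2rad(120)).round(4),"w",s["grip_width"].round(4),"gf",s["gripper_force"].round(1),"F",s["force"].round(1),"j6",s["joint_positions"].round(2))
E
python3 g.py '[.4466,.286,.23]'
```

```text
time: 1.1
eef_pos: [0.1823, 0.492, 0.2307]
tool_rot: [2.222, 2.22, -0.002]
force: [-0.5, 0.3, -0.8]
grip_width: 0.0853
gripper_force: 0.0Traceback (most recent call last):
  File "g.py", line 4, in <module>
    t=np.array(eval(sys.argv[1]));print("t",round(float(s["time"]),2),"pos",s["eef_pos"].round(4),"units",(M.T@(t-s["eef_pos"])*10).round(3),"twist/120", (Ro.from_matrix(M.T@np.array([[0,1,0],[1,0,0],[0,0,-1]])).as_rotvec()/np.deg2rad(120)).round(4),"w",s["grip_width"].round(4),"gf",s["gripper_force"].round(1),"F",s["force"].round(1),"j6",s["joint_positions"].round(2))
                                                                                                                                                                                                                                                              ^^^^^^^^^^^^^^^^^^^^^
AttributeError: 'float' object has no attribute 'round'
```

```bash
sed -i 's/s\["grip_width"\].round(4)/round(float(s["grip_width"]),4)/;s/s\["gripper_force"\].round(1)/round(float(s["gripper_force"]),1)/' g.py
python3 -m handwheel '{"slide":[[-0.206,0.264,0],[-0.206,0.264,0],[-0.206,0.264,0],[-0.206,0.264,0],[-0.206,0.264,0],[-0.206,0.264,0],[-0.206,0.264,0],[-0.206,0.264,0],[-0.206,0.264,0],[-0.206,0.267,0],[0,0,0],[0,0,0]],"twist":[[0,0,0],[0,0,0],[0,0,0],[0,0,0],[0,0,0],[0,0,0],[0,0,0],[0,0,0],[0,0,0],[0,0,0],[0,0,0],[0,0,0]],"fingers":[0,0,0,0,0,0,0,0,0,0,0,0]}' 40
python3 g.py '[.4466,.286,.036]'
```

```text
time: 2.3
eef_pos: [0.4466, 0.2855, 0.2308]
tool_rot: [-2.223, -2.219, 0.002]
force: [-0.5, 0.5, 0.3]
grip_width: 0.0859
gripper_force: 0.0
t 2.3 pos [0.4466 0.2855 0.2308] units [0.005 0.003 1.948] twist/120 [-0.0007  0.0001 -0.0009] w 0.0859 gf 0.0 F [-0.5  0.5  0.3] j6 [0.44 0.06 0.11 1.62 0.   2.01]
```

```bash
python3 -m handwheel '{"slide":[[0.005,0,0.3],[0,0,0.3],[0,0,0.3],[0,0,0.3],[0,0,0.3],[0,0,0.25],[0,0,0.2],[0,0,0],[0,0,0],[0,0,0],[0,0,0],[0,0,0]],"twist":[[0,0,0],[0,0,0],[0,0,0],[0,0,0],[0,0,0],[0,0,0],[0,0,0],[0,0,0],[0,0,0],[0,0,0],[0,0,0],[0,0,0]],"fingers":[0,0,0,0,0,0,0,0,255,255,255,255]}' 40
python3 -m handwheel '{"slide":[[0,0,0],[0,0,0],[0,0,0],[0,0,0]],"twist":[[0,0,0],[0,0,0],[0,0,0],[0,0,0]],"fingers":[255,255,255,255]}' 40
python3 g.py '[.6200,.1542,.053]'
```

```text
time: 3.5
eef_pos: [0.4479, 0.2876, 0.0385]
tool_rot: [2.222, 2.22, 0.006]
force: [-0.4, 0.4, 4.6]
grip_width: 0.053
gripper_force: 42.6
time: 3.9
eef_pos: [0.4479, 0.2875, 0.0385]
tool_rot: [2.222, 2.22, 0.006]
force: [0.8, 1.9, 5.7]
grip_width: 0.0534
gripper_force: 42.8
t 3.9 pos [0.4479 0.2875 0.0385] units [-1.332  1.723 -0.143] twist/120 [ 0.0015 -0.0012 -0.0004] w 0.0534 gf 42.8 F [0.8 1.9 5.7] j6 [ 0.44  0.11 -0.22  1.24  0.    2.02]
```

```bash
python3 -m handwheel '{"slide":[[0,0,-0.1],[0,0,-0.2],[0,0,-0.3],[0,0,-0.3],[-0.1,0.15,0],[-0.22,0.28,0],[-0.24,0.31,0],[-0.24,0.31,0],[-0.24,0.31,0],[-0.19,0.24,0],[-0.1,0.12,0],[0,0,0]],"twist":[[0,0,0],[0,0,0],[0,0,0],[0,0,0],[0,0,0],[0,0,0],[0,0,0],[0,0,0],[0,0,0],[0,0,0],[0,0,0],[0,0,0]],"fingers":[255,255,255,255,255,255,255,255,255,255,255,255]}' 40
python3 -m handwheel '{"slide":[[0,0,0],[0,0,0]],"twist":[[0,0,0],[0,0,0]],"fingers":[255,255]}' 40
python3 g.py '[.6200,.1542,.0545]'
python3 - <<'E'
from h import *; import cv2
cv2.imwrite("pics/w1.png",bot.capture("wrist"))
cv2.imwrite("pics/s1.png",cv2.resize(bot.capture("side")[60:320,100:400],None,fx=2,fy=2,interpolation=cv2.INTER_CUBIC))
E
```

```text
time: 5.1
eef_pos: [0.6196, 0.1502, 0.1238]
tool_rot: [-2.226, -2.216, 0.005]
force: [-0.0, 0.3, -2.4]
grip_width: 0.0532
gripper_force: 42.9
time: 5.3
eef_pos: [0.6173, 0.1537, 0.1254]
tool_rot: [-2.221, -2.22, 0.002]
force: [-0.0, -0.7, -2.1]
grip_width: 0.0532
gripper_force: 42.9
t 5.3 pos [0.6173 0.1537 0.1254] units [0.005 0.028 0.709] twist/120 [-0.001   0.     -0.0002] w 0.0532 gf 42.9 F [-0.  -0.7 -2.1] j6 [0.14 0.34 0.23 1.46 0.   1.71]
```

View pics/s1.png

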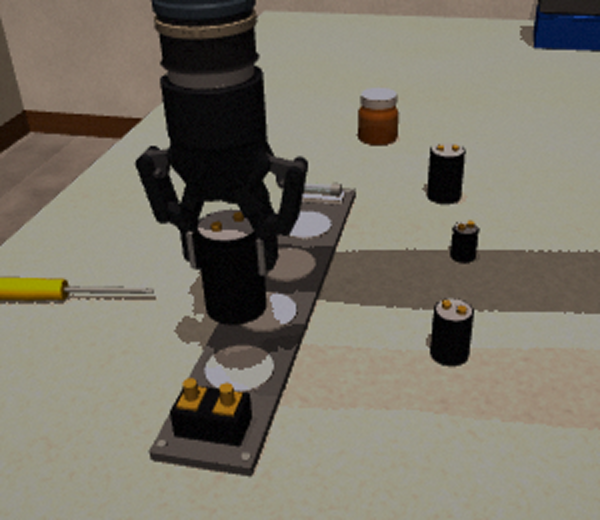

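```bash
python3 -m handwheel '{"slide":[[0.02,0.028,0.2],[0,0,0.2],[0,0,0.15],[0,0,0.1],[0,0,0.03],[0,0,0.01],[0,0,0.01],[0,0,0.01],[0,0,0]],"twist":[[0,0,0],[0,0,0],[0,0,0],[0,0,0],[0,0,0],[0,0,0],[0,0,0],[0,0,0],[0,0,0]],"fingers":[255,255,255,255,255,255,255,255,255]}' 40
python3 g.py '[.6200,.1557,.0545]'
```

```text
time: 6.3
eef_pos: [0.6218, 0.1554, 0.0561]
tool_rot: [2.222, 2.22, 0.002]
force: [-0.6, -0.3, -2.3]
grip_width: 0.0531
gripper_force: 42.9
t 6.3 pos [0.6218 0.1554 0.0561] units [ 0.003 -0.018  0.016] twist/120 [ 0.0006 -0.0001 -0.0004] w 0.0531 gf 42.9 F [-0.6 -0.3 -2.3] j6 [0.14 0.38 0.13 1.32 0.   1.71]
```

```bash
python3 -m handwheel '{"slide":[[0,-0.015,0.01],[0,0,0.01],[0,0,0],[0,0,0]],"twist":[[0,0,0],[0,0,0],[0,0,0],[0,0,0]],"fingers":[255,255,255,255]}' 40
python3 g.py '[.6200,.1557,.0545]'
```

```text
time: 6.7
eef_pos: [0.6199, 0.1554, 0.0545]
tool_rot: [2.222, 2.22, 0.001]
force: [-2.2, -0.4, 3.7]
grip_width: 0.0533
gripper_force: 43.3
t 6.7 pos [0.6199 0.1554 0.0545] units [ 0.003  0.001 -0.   ] twist/120 [ 0.0004 -0.     -0.0004] w 0.0533 gf 43.3 F [-2.2 -0.4  3.7] j6 [ 0.14  0.37  0.12  1.32 -0.    1.71]
```

```bash
python3 -m handwheel '{"slide":[[0,0,0],[0,0,0],[0,0,0],[0,0,0],[0,0,0],[0,0,-0.1],[0,0,-0.3],[0,0,-0.4],[0,0,-0.4],[0,0,-0.4],[0,0,-0.15],[0,0,0]],"twist":[[0,0,0],[0,0,0],[0,0,0],[0,0,0],[0,0,0],[0,0,0],[0,0,0],[0,0,0],[0,0,0],[0,0,0],[0,0,0],[0,0,0]],"fingers":[60,0,0,0,0,0,0,0,0,0,0,0]}' 40
python3 g.py '[.4279,.0748,.23]'
```

```text
time: 7.9
eef_pos: [0.6218, 0.1557, 0.2338]
tool_rot: [2.218, 2.217, 0.011]
force: [-0.1, 0.8, -0.3]
grip_width: 0.085
gripper_force: 0.0
t 7.9 pos [0.6218 0.1557 0.2338] units [-0.811 -1.938  0.02 ] twist/120 [ 0.0043 -0.0006 -0.0004] w 0.085 gf 0.0 F [-0.1  0.8 -0.3] j6 [ 0.14  0.35  0.46  1.67 -0.    1.71]
```

```bash
python3 -m handwheel '{"slide":[[-0.06,-0.14,0],[-0.12,-0.28,0],[-0.12,-0.28,0],[-0.12,-0.28,0],[-0.12,-0.28,0],[-0.12,-0.28,0],[-0.1,-0.25,0],[-0.05,-0.13,0],[0,0,0],[0,0,0]],"twist":[[0,0,0],[0,0,0],[0,0,0],[0,0,0],[0,0,0],[0,0,0],[0,0,0],[0,0,0],[0,0,0],[0,0,0]],"fingers":[0,0,0,0,0,0,0,0,0,0]}' 40
python3 g.py '[.4279,.0748,.020]'
python3 - <<'E'
from h import *; import cv2
for n in("side","scene"):cv2.imwrite(f"pics/{n}2.png",bot.capture(n))
a=cv2.imread("pics/side2.png")[180:300,170:290];b=cv2.imread("pics/scene2.png")[190:310,210:330]
cv2.imwrite("pics/p2.png",cv2.resize(cv2.hconcat([a,b]),None,fx=3.3,fy=3.3,interpolation=cv2.INTER_CUBIC))
E
```

```text
time: 8.9
eef_pos: [0.4275, 0.0746, 0.2274]
tool_rot: [-2.222, -2.22, 0.001]
force: [0.3, -0.4, -0.7]
grip_width: 0.0855
gripper_force: 0.0
t 8.9 pos [0.4275 0.0746 0.2274] units [1.000e-03 6.000e-03 2.074e+00] twist/120 [-0.0004 -0.0001 -0.0005] w 0.0855 gf 0.0 F [ 0.3 -0.4 -0.7] j6 [ 0.02 -0.19 -0.13  1.63  0.    1.59]
```

View pics/p2.png

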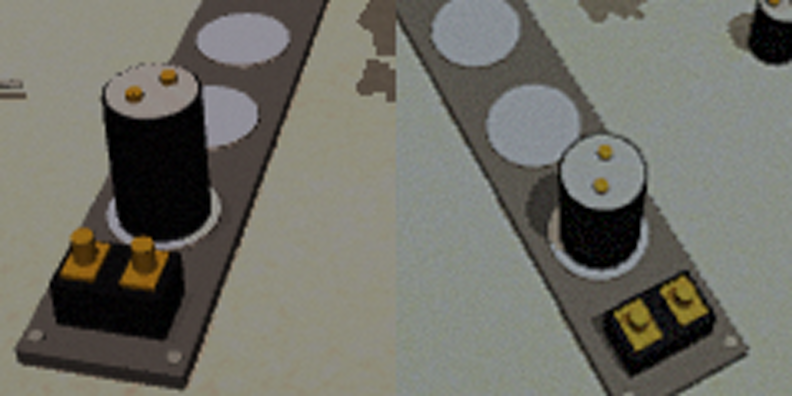

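a is upright, with white rim visible all around it, so it is well centred. Next is c.

```bash
python3 -m handwheel '{"slide":[[0,0,0.3],[0,0,0.35],[0,0,0.35],[0,0,0.35],[0,0,0.3],[0,0,0.25],[0,0,0.22],[0,0,0],[0,0,0],[0,0,0],[0,0,0],[0,0,0]],"twist":[[0,0,0],[0,0,0],[0,0,0],[0,0,0],[0,0,0],[0,0,0],[0,0,0],[0,0,0],[0,0,0],[0,0,0],[0,0,0],[0,0,0]],"fingers":[0,0,0,0,0,0,0,0,255,255,255,255]}' 30
python3 -m handwheel '{"slide":[[0,0,0],[0,0,0],[0,0,0],[0,0,0]],"twist":[[0,0,0],[0,0,0],[0,0,0],[0,0,0]],"fingers":[255,255,255,255]}' 30
python3 g.py '[.6220,-.029,.1]'
```

```text
time: 10.2
eef_pos: [0.4292, 0.0746, 0.018]
tool_rot: [2.221, 2.219, 0.004]
force: [0.4, 0.2, 3.9]
grip_width: 0.0375
gripper_force: 30.2
time: 10.6
eef_pos: [0.4292, 0.0746, 0.018]
tool_rot: [2.221, 2.219, 0.004]
force: [-0.1, 0.3, 4.8]
grip_width: 0.0375
gripper_force: 30.5
t 10.6 pos [0.4292 0.0746 0.018 ] units [-1.035  1.931 -0.813] twist/120 [ 0.0017 -0.0001 -0.0004] w 0.0375 gf 30.5 F [-0.1  0.3  4.8] j6 [ 0.02 -0.13 -0.5   1.19  0.    1.59]
```

```bash
python3 -m handwheel '{"slide":[[0,0,-0.1],[0,0,-0.2],[0,0,-0.3],[-0.1,0.05,-0.2],[-0.135,0.25,0],[-0.16,0.3,0],[-0.16,0.32,0],[-0.16,0.32,0],[-0.16,0.32,0],[-0.1,0.24,0],[-0.06,0.13,0],[0,0,0]],"twist":[[0,0,0],[0,0,0],[0,0,0],[0,0,0],[0,0,0],[0,0,0],[0,0,0],[0,0,0],[0,0,0],[0,0,0],[0,0,0],[0,0,0]],"fingers":[255,255,255,255,255,255,255,255,255,255,255,255]}' 30
python3 -m handwheel '{"slide":[[0,0,0],[0,0,0]],"twist":[[0,0,0],[0,0,0]],"fingers":[255,255]}' 30
python3 g.py '[.6220,-.029,.034]'
```

```text
time: 11.8
eef_pos: [0.6215, -0.0301, 0.0956]
tool_rot: [-2.224, -2.219, 0.001]
force: [0.3, 0.1, -0.8]
grip_width: 0.0377
gripper_force: 30.5
time: 12.0
eef_pos: [0.6194, -0.0285, 0.0962]
tool_rot: [-2.221, -2.22, 0.001]
force: [-0.1, 0.3, -0.5]
grip_width: 0.0375
gripper_force: 30.5
t 12.0 pos [ 0.6194 -0.0285  0.0962] units [-0.005  0.026  0.621] twist/120 [-0.0007 -0.0002 -0.0002] w 0.0375 gf 30.5 F [-0.1  0.3 -0.5] j6 [-0.15  0.31  0.13  1.39  0.    1.42]
```

```bash
python3 -m handwheel '{"slide":[[-0.005,0.02,0.2],[0,0,0.2],[0,0,0.13],[0,0,0.05],[0,0,0.02],[0,0,0.01],[0,0,0.01],[0,0,0],[0,0,0]],"twist":[[0,0,0],[0,0,0],[0,0,0],[0,0,0],[0,0,0],[0,0,0],[0,0,0],[0,0,0],[0,0,0]],"fingers":[255,255,255,255,255,255,255,255,255]}' 30
python3 g.py '[.6220,-.029,.034]'
```

```text
time: 12.9
eef_pos: [0.6231, -0.0297, 0.035]
tool_rot: [2.222, 2.22, 0.001]
force: [2.1, -0.1, -0.9]
grip_width: 0.0371
gripper_force: 30.5
t 12.9 pos [ 0.6231 -0.0297  0.035 ] units [ 0.007 -0.011  0.01 ] twist/120 [ 0.0006  0.0001 -0.0004] w 0.0371 gf 30.5 F [ 2.1 -0.1 -0.9] j6 [-0.16  0.34  0.05  1.27 -0.    1.42]
```

Another 1.5 mm down, then release and rise.

```bash
python3 -m handwheel '{"slide":[[0.005,-0.01,0.01],[0,0,0.008],[0,0,0],[0,0,0]],"twist":[[0,0,0],[0,0,0],[0,0,0],[0,0,0]],"fingers":[255,255,255,255]}' 30
python3 -m handwheel '{"slide":[[0,0,0],[0,0,0],[0,0,0],[0,0,0],[0,0,0],[0,0,-0.1],[0,0,-0.3],[0,0,-0.4],[0,0,-0.4],[0,0,-0.4],[0,0,-0.3],[0,0,0]],"twist":[[0,0,0],[0,0,0],[0,0,0],[0,0,0],[0,0,0],[0,0,0],[0,0,0],[0,0,0],[0,0,0],[0,0,0],[0,0,0],[0,0,0]],"fingers":[60,0,0,0,0,0,0,0,0,0,0,0]}' 30
python3 g.py '[.4602,-.2565,.23]'
```

```text
time: 13.3
eef_pos: [0.6223, -0.0293, 0.0341]
tool_rot: [2.221, 2.219, 0.002]
force: [-1.5, 0.3, 5.2]
grip_width: 0.0374
gripper_force: 31.0
time: 14.5
eef_pos: [0.6244, -0.0295, 0.2305]
tool_rot: [2.215, 2.213, 0.012]
force: [0.8, 0.1, 0.3]
grip_width: 0.0856
gripper_force: 0.0
t 14.5 pos [ 0.6244 -0.0295  0.2305] units [-2.271 -1.641 -0.011] twist/120 [ 0.006   0.0009 -0.0004] w 0.0856 gf 0.0 F [0.8 0.1 0.3] j6 [-0.15  0.3   0.39  1.64  0.    1.42]
```

```bash
python3 -m handwheel '{"slide":[[-0.15,-0.11,0],[-0.28,-0.2,0],[-0.28,-0.2,0],[-0.28,-0.2,0],[-0.28,-0.2,0],[-0.28,-0.2,0],[-0.28,-0.2,0],[-0.28,-0.2,0],[-0.16,-0.11,0],[0,0,0],[0,0,0]],"twist":[[0,0,0],[0,0,0],[0,0,0],[0,0,0],[0,0,0],[0,0,0],[0,0,0],[0,0,0],[0,0,0],[0,0,0],[0,0,0]],"fingers":[0,0,0,0,0,0,0,0,0,0,0]}' 35
python3 g.py '[.4602,-.2565,.025]'
```

```text
time: 15.6
eef_pos: [0.4591, -0.2558, 0.2222]
tool_rot: [-2.223, -2.219, -0.001]
force: [-0.1, 0.6, 0.4]
grip_width: 0.0852
gripper_force: 0.0
t 15.6 pos [ 0.4591 -0.2558  0.2222] units [-0.008  0.011  1.972] twist/120 [-0.     -0.0004 -0.0009] w 0.0852 gf 0.0 F [-0.1  0.6  0.4] j6 [-0.64  0.05  0.08  1.6   0.    0.94]
```

```bash
python3 -m handwheel '{"slide":[[-0.008,0.01,0.3],[0,0,0.3],[0,0,0.3],[0,0,0.3],[0,0,0.3],[0,0,0.25],[0,0,0.22],[0,0,0],[0,0,0],[0,0,0],[0,0,0],[0,0,0]],"twist":[[0,0,0],[0,0,0],[0,0,0],[0,0,0],[0,0,0],[0,0,0],[0,0,0],[0,0,0],[0,0,0],[0,0,0],[0,0,0],[0,0,0]],"fingers":[0,0,0,0,0,0,0,0,255,255,255,255]}' 35
python3 -m handwheel '{"slide":[[0,0,0],[0,0,0],[0,0,0],[0,0,0]],"twist":[[0,0,0],[0,0,0],[0,0,0],[0,0,0]],"fingers":[255,255,255,255]}' 35
python3 g.py '[.6206,.0627,.14]'
```

```text
time: 16.8
eef_pos: [0.4618, -0.2576, 0.0277]
tool_rot: [2.22, 2.218, 0.001]
force: [0.3, 1.4, 3.6]
grip_width: 0.045
gripper_force: 36.2
time: 17.2
eef_pos: [0.4619, -0.2576, 0.0277]
tool_rot: [2.22, 2.218, 0.002]
force: [0.5, 0.8, 5.8]
grip_width: 0.0458
gripper_force: 36.4
t 17.2 pos [ 0.4619 -0.2576  0.0277] units [ 3.202  1.589 -1.124] twist/120 [ 0.0017  0.0009 -0.0004] w 0.0458 gf 36.4 F [0.5 0.8 5.8] j6 [-0.64  0.11 -0.24  1.21  0.    0.94]
```

```bash
python3 -m handwheel '{"slide":[[0,0,-0.1],[0,0,-0.2],[0,0,-0.35],[0,0,-0.35],[0.1,0.05,-0.15],[0.25,0.12,0],[0.3,0.15,0],[0.3,0.15,0],[0.3,0.15,0],[0.3,0.15,0],[0.3,0.15,0],[0.3,0.15,0]],"twist":[[0,0,0],[0,0,0],[0,0,0],[0,0,0],[0,0,0],[0,0,0],[0,0,0],[0,0,0],[0,0,0],[0,0,0],[0,0,0],[0,0,0]],"fingers":[255,255,255,255,255,255,255,255,255,255,255,255]}' 35
python3 -m handwheel '{"slide":[[0.3,0.15,0],[0.3,0.15,0],[0.25,0.12,0],[0.13,0.06,0],[0,0,0],[0,0,0],[0,0,0]],"twist":[[0,0,0],[0,0,0],[0,0,0],[0,0,0],[0,0,0],[0,0,0],[0,0,0]],"fingers":[255,255,255,255,255,255,255]}' 35
python3 g.py '[.6206,.062,.0437]'
```

```text
time: 18.4
eef_pos: [0.5672, -0.0395, 0.1392]
tool_rot: [-2.22, -2.219, 0.002]
force: [0.7, -0.6, -1.6]
grip_width: 0.0454
gripper_force: 36.2
time: 19.1
eef_pos: [0.615, 0.0549, 0.1403]
tool_rot: [-2.224, -2.219, 0.002]
force: [-0.1, -0.9, -1.1]
grip_width: 0.0452
gripper_force: 36.3
t 19.1 pos [0.615  0.0549 0.1403] units [0.072 0.057 0.966] twist/120 [-0.0005  0.0003 -0.0011] w 0.0452 gf 36.3 F [-0.1 -0.9 -1.1] j6 [-0.02  0.29  0.19  1.47 -0.    1.55]
```

```bash
python3 -m handwheel '{"slide":[[0.04,0.03,0],[0.03,0.01,0.15],[0,0,0.25],[0,0,0.25],[0,0,0.2],[0,0,0.07],[0,0,0.02],[0,0,0.01],[0,0,0],[0,0,0]],"twist":[[0,0,0],[0,0,0],[0,0,0],[0,0,0],[0,0,0],[0,0,0],[0,0,0],[0,0,0],[0,0,0],[0,0,0]],"fingers":[255,255,255,255,255,255,255,255,255,255]}' 35
python3 g.py '[.6206,.062,.0437]'
```

```text
time: 20.1
eef_pos: [0.6206, 0.0631, 0.0468]
tool_rot: [2.221, 2.219, 0.003]
force: [0.5, 0.2, -2.0]
grip_width: 0.0453
gripper_force: 36.2
t 20.1 pos [0.6206 0.0631 0.0468] units [-0.011  0.     0.031] twist/120 [ 0.0011  0.     -0.0004] w 0.0453 gf 36.2 F [ 0.5  0.2 -2. ] j6 [-0.01  0.34  0.06  1.29  0.    1.57]
```

```bash
python3 -m handwheel '{"slide":[[-0.008,0,0.01],[0,0,0.01],[0,0,0.01],[0,0,0.008],[0,0,0],[0,0,0]],"twist":[[0,0,0],[0,0,0],[0,0,0],[0,0,0],[0,0,0],[0,0,0]],"fingers":[255,255,255,255,255,255]}' 35
python3 g.py '[.6206,.062,.0437]'
```

```text
time: 20.7
eef_pos: [0.62, 0.0623, 0.0437]
tool_rot: [2.222, 2.22, 0.001]
force: [-2.9, 0.3, 6.2]
grip_width: 0.0454
gripper_force: 37.0
t 20.7 pos [0.62   0.0623 0.0437] units [-0.003  0.006 -0.   ] twist/120 [ 0.0007  0.0001 -0.0004] w 0.0454 gf 37.0 F [-2.9  0.3  6.2] j6 [-0.01  0.34  0.06  1.29 -0.    1.56]
```

```bash
python3 -m handwheel '{"slide":[[0,0,0],[0,0,0],[0,0,0],[0,0,0],[0,0,0],[0,0,-0.1],[0,0,-0.3],[0,0,-0.4],[0,0,-0.4],[0,0,-0.4],[0,0,-0.25],[0,0,0]],"twist":[[0,0,0],[0,0,0],[0,0,0],[0,0,0],[0,0,0],[0,0,0],[0,0,0],[0,0,0],[0,0,0],[0,0,0],[0,0,0],[0,0,0]],"fingers":[60,0,0,0,0,0,0,0,0,0,0,0]}' 25
python3 -m handwheel '{"slide":[[-0.1,-0.12,0],[-0.2,-0.22,0],[-0.23,-0.26,0],[-0.23,-0.26,0],[-0.23,-0.26,0],[-0.23,-0.26,0],[-0.23,-0.26,0],[-0.15,-0.18,0],[-0.1,-0.12,0],[0,0,0],[0,0,0]],"twist":[[0,0,0],[0,0,0],[0,0,0],[0,0,0],[0,0,0],[0,0,0],[0,0,0],[0,0,0],[0,0,0],[0,0,0],[0,0,0]],"fingers":[0,0,0,0,0,0,0,0,0,0,0]}' 25
python3 g.py '[.426,-.1076,.011]'
python3 - <<'E'
from h import *; import cv2
a=bot.capture("side")[90:310,165:345];b=bot.capture("scene")[85:305,180:360]
cv2.imwrite("pics/p3.png",cv2.resize(cv2.hconcat([a,b]),None,fx=2.2,fy=2.2,interpolation=cv2.INTER_CUBIC))
E
```

```text
time: 21.9
eef_pos: [0.6223, 0.0623, 0.2337]
tool_rot: [2.217, 2.215, 0.012]
force: [0.1, 0.0, 0.6]
grip_width: 0.0854
gripper_force: 0.0
time: 23.0
eef_pos: [0.4254, -0.1074, 0.2262]
tool_rot: [-2.223, -2.219, -0.001]
force: [-0.1, -0.3, -0.1]
grip_width: 0.0857
gripper_force: 0.0
t 23.0 pos [ 0.4254 -0.1074  0.2262] units [-0.004  0.006  2.152] twist/120 [-0.     -0.0003 -0.0007] w 0.0857 gf 0.0 F [-0.1 -0.3 -0.1] j6 [-0.4  -0.18 -0.12  1.62  0.    1.17]
```

View pics/p3.png

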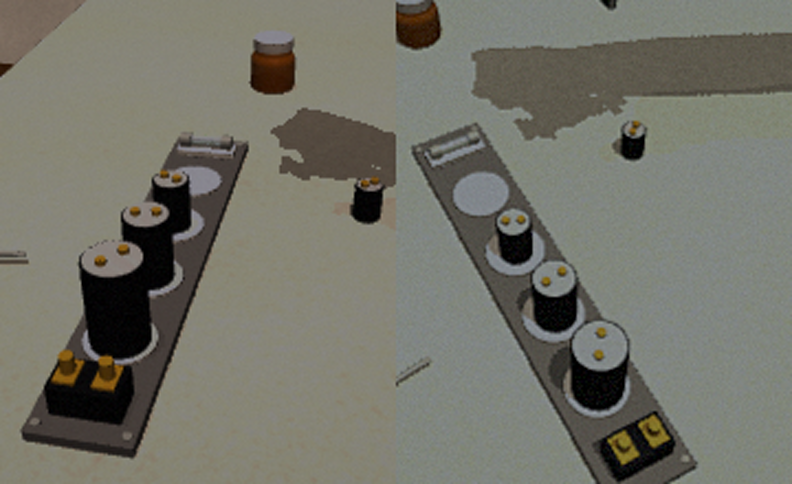

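All three placed caps stand centred on their seats, and the fuse-end seat is free. Now d.

```bash
python3 -m handwheel '{"slide":[[0,0.006,0.3],[0,0,0.35],[0,0,0.35],[0,0,0.35],[0,0,0.35],[0,0,0.25],[0,0,0.18],[0,0,0],[0,0,0],[0,0,0],[0,0,0],[0,0,0]],"twist":[[0,0,0],[0,0,0],[0,0,0],[0,0,0],[0,0,0],[0,0,0],[0,0,0],[0,0,0],[0,0,0],[0,0,0],[0,0,0],[0,0,0]],"fingers":[0,0,0,0,0,0,0,0,255,255,255,255]}' 25
python3 -m handwheel '{"slide":[[0,0,0],[0,0,0],[0,0,0],[0,0,0]],"twist":[[0,0,0],[0,0,0],[0,0,0],[0,0,0]],"fingers":[255,255,255,255]}' 25
python3 g.py '[.6231,-.1206,.095]'
```

```text
time: 24.3
eef_pos: [0.4272, -0.1079, 0.0151]
tool_rot: [2.221, 2.219, 0.002]
force: [-1.6, -0.0, 5.8]
grip_width: 0.0291
gripper_force: 24.8
time: 24.7
eef_pos: [0.4273, -0.108, 0.0151]
tool_rot: [2.221, 2.219, 0.002]
force: [0.2, 1.2, 5.3]
grip_width: 0.0292
gripper_force: 25.0
t 24.7 pos [ 0.4273 -0.108   0.0151] units [-0.125  1.96  -0.793] twist/120 [ 0.0013  0.0004 -0.0004] w 0.0292 gf 25.0 F [0.2 1.2 5.3] j6 [-0.4  -0.11 -0.49  1.19  0.    1.17]
```

```bash
python3 -m handwheel '{"slide":[[0,0,-0.1],[0,0,-0.2],[0,0,-0.3],[0,0.05,-0.2],[-0.02,0.25,0],[-0.02,0.3,0],[-0.02,0.32,0],[-0.02,0.32,0],[-0.02,0.32,0],[-0.02,0.24,0],[0,0.17,0],[0,0,0]],"twist":[[0,0,0],[0,0,0],[0,0,0],[0,0,0],[0,0,0],[0,0,0],[0,0,0],[0,0,0],[0,0,0],[0,0,0],[0,0,0],[0,0,0]],"fingers":[255,255,255,255,255,255,255,255,255,255,255,255]}' 25
python3 -m handwheel '{"slide":[[0,0,0],[0,0,0]],"twist":[[0,0,0],[0,0,0]],"fingers":[255,255]}' 25
python3 g.py '[.6231,-.1206,.0311]'
```

```text
time: 25.9
eef_pos: [0.6243, -0.1197, 0.0929]
tool_rot: [-2.222, -2.221, 0.0]
force: [0.4, -0.1, -0.5]
grip_width: 0.0285
gripper_force: 24.9
time: 26.1
eef_pos: [0.6219, -0.1196, 0.0936]
tool_rot: [-2.222, -2.219, 0.001]
force: [-0.1, -0.5, -0.5]
grip_width: 0.0291
gripper_force: 24.9
t 26.1 pos [ 0.6219 -0.1196  0.0936] units [-0.01   0.013  0.625] twist/120 [-0.0007 -0.0001 -0.0005] w 0.0291 gf 24.9 F [-0.1 -0.5 -0.5] j6 [-0.3   0.34  0.16  1.39 -0.    1.28]
```

```bash
python3 -m handwheel '{"slide":[[-0.01,0,0.2],[0,0,0.2],[0,0,0.12],[0,0,0.05],[0,0,0.02],[0,0,0.01],[0,0,0.01],[0,0,0.01],[0,0,0],[0,0,0]],"twist":[[0,0,0],[0,0,0],[0,0,0],[0,0,0],[0,0,0],[0,0,0],[0,0,0],[0,0,0],[0,0,0],[0,0,0]],"fingers":[255,255,255,255,255,255,255,255,255,255]}' 25
python3 g.py '[.6231,-.1206,.0311]'
```

```text
time: 27.1
eef_pos: [0.6233, -0.1207, 0.032]
tool_rot: [2.222, 2.22, 0.0]
force: [-0.3, -0.3, -1.5]
grip_width: 0.0291
gripper_force: 24.9
t 27.1 pos [ 0.6233 -0.1207  0.032 ] units [ 0.001 -0.002  0.009] twist/120 [ 0.0002  0.0001 -0.0004] w 0.0291 gf 24.9 F [-0.3 -0.3 -1.5] j6 [-0.3   0.38  0.08  1.28 -0.    1.27]
```

```bash
python3 -m handwheel '{"slide":[[0,0,0.01],[0,0,0.006],[0,0,0],[0,0,0]],"twist":[[0,0,0],[0,0,0],[0,0,0],[0,0,0]],"fingers":[255,255,255,255]}' 25
python3 -m handwheel '{"slide":[[0,0,0],[0,0,0],[0,0,0],[0,0,0],[0,0,0],[0,0,-0.1],[0,0,-0.3],[0,0,-0.4],[0,0,-0.4],[0,0,-0.4],[0,0,-0.3],[0,0,0]],"twist":[[0,0,0],[0,0,0],[0,0,0],[0,0,0],[0,0,0],[0,0,0],[0,0,0],[0,0,0],[0,0,0],[0,0,0],[0,0,0],[0,0,0]],"fingers":[60,0,0,0,0,0,0,0,0,0,0,0]}' 25
python3 -m handwheel '{"slide":[[0,-0.15,0],[0,-0.3,0],[0,-0.3,0],[0,-0.3,0],[0,-0.3,0],[0,-0.3,0],[0,-0.2,0],[0,-0.1,0],[0,0,0],[0,0,0],[0,0,0]],"twist":[[0,0,0],[0,0,0],[0,0,0],[0,0,0],[0,0,0],[0,0,0],[0,0,0],[0,0,0],[0,0,0],[0,0,0],[0,0,0]],"fingers":[0,0,0,0,0,0,0,0,0,0,0]}' 25
python3 - <<'E'
from h import *; import cv2
a=bot.capture("side")[90:310,165:345];b=bot.capture("scene")[85:305,180:360]
cv2.imwrite("pics/p4.png",cv2.resize(cv2.hconcat([a,b]),None,fx=2.2,fy=2.2,interpolation=cv2.INTER_CUBIC))
E
```

```text
time: 27.5
eef_pos: [0.6234, -0.1208, 0.0312]
tool_rot: [2.222, 2.22, 0.001]
force: [-1.7, 0.6, 5.2]
grip_width: 0.029
gripper_force: 25.4
time: 28.7
eef_pos: [0.6259, -0.1215, 0.2282]
tool_rot: [2.214, 2.213, 0.009]
force: [0.6, 0.4, 0.8]
grip_width: 0.085
gripper_force: 0.0
time: 29.8
eef_pos: [0.4289, -0.1206, 0.2199]
tool_rot: [2.222, 2.221, 0.0]
force: [0.2, 0.3, -0.7]
grip_width: 0.0857
gripper_force: 0.0
```

View pics/p4.png

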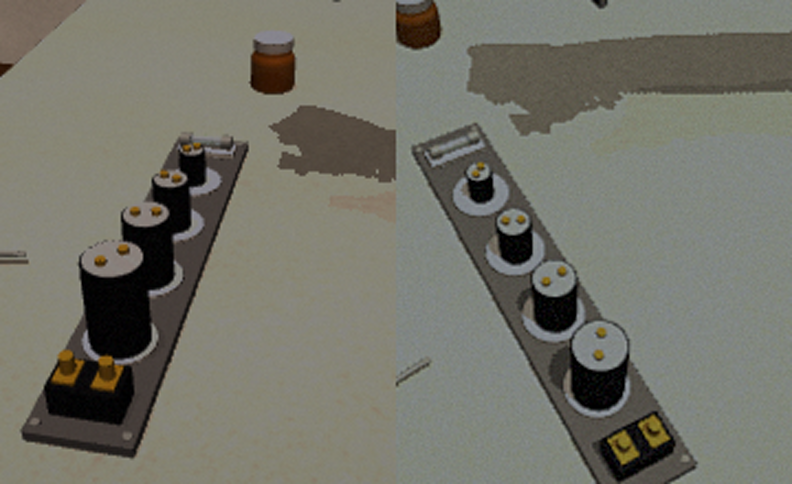

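All four stand upright on their seats, with tops in the scene half at d (480,170), c (514,219), b (555,280), a (600,344). I'll check the offsets in numbers before handing in.

Run:
```python
from h import *
D=dict(a=((600,344),(112,260),.1,(.620,.1542)),b=((555,280),(145,215),.085,(.6206,.0627)),c=((514,219),(170,179),.07,(.622,-.029)),d=((480,170),(192,149),.055,(.6231,-.1206)))
w=0
for k,(p,q,z,s) in D.items():
    u=fixed("scene",np.array([p[0]-396,p[1]])/2.2+(180,85)-.3,z)[:2]-s;v=fixed("side",np.array(q)/2.2+(165,90)-.3,z)[:2]-s
    e=(u+v)/2;w=max(w,np.hypot(*e));print(k,u.round(4),v.round(4))
if w<.006: print(bot.job_done())
```

```text
a [-0.0021 -0.0015] [-0.0002  0.0011]
b [-0.0018  0.002 ] [0.0001 0.0004]
c [-0.0034 -0.0027] [ 0.001  -0.0004]
d [-0.0039 -0.0024] [ 0.0008 -0.0034]
the job is handed in; nothing more can be done
None
```

All four capacitors stand upright and released on their seats, largest next to the terminal block and smallest next to the fuse holder, each measured within about 5 mm of its seat centre; I handed the job in at about 30 s of the 93 s allowed, and no verdict was returned.

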